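# Gauge two shouldered pins on a sloping bore gauge

### The job

Sort the two steel pins with the bore gauge, the box with the sloping steel lid: try each pin, narrow end first and square to the lid, in the hole. The pin that fits is to be let through into the box; the oversize one stops at its shoulder with only its narrow nose in the hole - do not force it, take it out again and put it in the open wooden tray. Leave the oil tin, the jar of screws and the screwdriver where they are.

Things in the scene. Friction and masses are not known exactly. Their poses are not given: they have to be found in the camera images.
- pin_a: A plain steel shouldered pin, 90 mm long, standing on its narrow end. Lower 15 mm: pilot nose, 28 mm in diameter; then a 4 mm taper; then the cylindrical body up to the flat top. One pin's body is 32 mm in diameter, the other's 38 mm (oversize); the gauge tells which. Origin: centre of the underside (nose end), z along the pin to its top. 0.2 to 0.45 kg.
- pin_b: A plain steel shouldered pin, 90 mm long, standing on its narrow end. Lower 15 mm: pilot nose, 28 mm in diameter; then a 4 mm taper; then the cylindrical body up to the flat top. One pin's body is 32 mm in diameter, the other's 38 mm (oversize); the gauge tells which. Origin: centre of the underside (nose end), z along the pin to its top. 0.2 to 0.45 kg.
- pin_a_mid (a point): Middle of pin_a on its axis, 45 mm above its underside.
- pin_b_mid (a point): Middle of pin_b on its axis, 45 mm above its underside.
- gauge_box: Fixed plywood box, 170 x 150 mm (x, y), walls 9 mm, floor 6 mm thick; 65 mm high at its front (-x) and 163 mm at its back (+x), closed but for the hole in its sloping lid. Origin: centre of the underside.
- gauge_plate: The box's lid: steel plate 206 x 162 x 10 mm, sloping 30 degrees down towards the robot, with one through hole of 35 mm diameter in its middle. Origin: centre of the hole's mouth on the upper face, about 123 mm above the bench; z is the hole's axis, pointing out (up and towards the robot, 30 degrees from vertical); y is level.
- reject_tray: Fixed open wooden tray, 160 x 260 x 49 mm (its x, y, z), walls 10 mm, floor 4 mm thick. Origin: centre of the underside; its long side is its y.
- oil_tin: Upright blue oil tin, 56 x 90 x 151 mm, a bystander. Origin: centre of the underside.
- screw_jar: Jar of screws, 68 mm in diameter, 100 mm high, a bystander. Origin: centre of the underside.
- screwdriver: Screwdriver with a yellow handle, 25 x 186 x 26 mm, lying near the bench's front edge, a bystander. Origin: centre of the underside.
There are look-alikes about, which are no part of the job. Leave any turquoise or yellow look-alike of the pin_a alone.

How it is judged (in metres and radians):
On the way:
1. the oversize pin has been tried in the gauge: its nose at least 11 mm into the hole, within 7 mm of the axis and 0.25 rad of square (x of pin_b in the frame of gauge_plate between -0.007 and 0.007 m and y of pin_b in the frame of gauge_plate between -0.007 and 0.007 m and z of pin_b in the frame of gauge_plate below -0.011 m and angle between the z axis of pin_b and the z axis of gauge_plate, either way round below 0.25 rad), for 0.2 s.
At the end, for the whole second after the job is handed in: The fitting pin is inside the gauge box, right through the lid (its middle at least 50 mm below the lid's upper face); the oversize pin is in the wooden tray (its middle between the walls, 10 to 62 mm above the tray's underside); both are released and at rest (under 20 mm/s) (x of pin_a_mid in the frame of gauge_box between -0.08 and 0.08 m and y of pin_a_mid in the frame of gauge_box between -0.07 and 0.07 m and z of pin_a_mid in the frame of gauge_plate below -0.05 m and height (world z) of pin_a_mid above 0 m and x of pin_b_mid in the frame of reject_tray between -0.07 and 0.07 m and y of pin_b_mid in the frame of reject_tray between -0.12 and 0.12 m and z of pin_b_mid in the frame of reject_tray between 0.01 and 0.062 m and linear speed of each of pin_a, pin_b below 0.02 m/s and contact force between the fingers and pin_a below 0.05 N and contact force between the fingers and pin_b below 0.05 N); the robot touches nothing.
It fails at once if the oil tin is moved by more than 30 mm (distance of oil_tin from where it was at the start of the episode above 0.03 m).
It fails at once if the jar of screws is moved by more than 30 mm (distance of screw_jar from where it was at the start of the episode above 0.03 m).
It fails at once if the screwdriver is moved by more than 30 mm (distance of screwdriver from where it was at the start of the episode above 0.03 m).
It fails at once if the oversize pin is forced against the gauge lid with more than 45 N (contact force between pin_b and gauge_plate above 45 N).
It also fails if it takes over 64 s, if anything falls off the work surface, if the arm or the gripper's body presses on something with over 40 N, if the wrist force passes 120 N, or if a joint passes its speed limit or range.

### The arm

A 6-joint arm with a two-finger parallel gripper is mounted at the origin on a cart in front of the work surface, level with it; the furniture and walls round the work are solid. World frame = base frame: x ahead of the robot, y to its left, z up, the work surface at z = 0. Lengths are in mm, angles in rad, forces in N, time in s.
With the tool pointing down it reaches from about 350 to 1000 mm from the base axis. Payload 7.1 kg.
Tool frame: the origin (TCP) lies on the centre line of the jaws, within the pads' length; the fingertips stand 19 mm ahead of it and the grasp point (between the pads) is the TCP; z points along the fingers, y is the line along which they close (so a half turn about z gives the same grasp; the last joint's range is limited). The gripper opens to 85 mm and grips with 20 to 120 N. Pads are 22 mm wide; open, the fingers measure 114 mm over their backs; the gripper's body (76 mm by 85 mm) begins 54 mm behind the grasp point. The pads swing forward as they close: fully open they stand 13 mm farther back than shut.
Start: joints at [1.241, 0.423, 1.63, -0, 1.089, -0.019], TCP at [191.106, 595.049, 250.319] pointing down, gripper open.
Joint ranges: [-3, 3], [-0.9, 2.11], [0.09, 2.58], [-1.31, 4.45], [0.11, 2.69], [-2.54, 2.54]. Speed limits (rad/s): [2.39, 2.39, 3.01, 3.14, 3.14, 3.14].

### API

Orientations are given as a unit quaternion [w, x, y, z].
In Python, from bench import * gives the robot as it stands.
- The arm moves only by the tool send_rows, never from a script. Its argument "rows" is a list that holds one entry, the list of rows, each a list of 6 numbers: the shift along the tool's x, y, z as a fraction of full scale, then the turn, a rotation vector about the tool's x, y, z as a fraction of full scale. A call has 1 to 10 rows; each row shifts and turns the commanded pose from where the row before left it, along the tool's axes as they then stand; what a row does not reach is not made up. Full scale, the value 1, is 0.8 m for a shift and pi/2 rad for a turn. A row lasts 1/12 s, in which the tool goes at most 41.7 mm and 7.16 degrees, less where a joint would pass 70% of its speed; a pose out of reach is approached as far as the arm can. A call with a number of a shift or a turn outside -1 to 1 is refused whole. A call with a gripper value outside its range is refused whole. "gripper" is the opening, from -1 (shut) to 1 (fully open), set as the call begins (left out, the last holds). The fingers move at their own pace and stop on an object; "grip_force" is the grip in N (left out, the last holds). Time passes only in rows, so rows that do not move let the fingers close. It gives the time, the measured TCP pose, the force, the opening and the grip force at its end, in the units of the state.
- state(): the state, without advancing time (a new reading comes with each control period).
- camera(name): name is "scene" or "top" or "wrist"; returns a dict with "color" (420x560x3 uint8, red, green, blue), "camera_matrix" (3x3 intrinsics, pixels), "rvec" (rotation vector, rad) and "tvec" (3), from world to camera coordinates, as OpenCV has them. Camera axes: x right, y down, z forward; pixel columns grow to the right and rows downward; lengths in mm; the calibration is good to about 2 mm. A picture is of the moment at which its call begins. There is no depth.
- job_done(): hands the job in; it is judged then, once.
The state is a dict: "time_s": time; "joints": joint angles; "qvel": joint speeds; "joint_efforts": joint torques, N m; "position": TCP position; "eef_rot": TCP orientation; "contact_force": force on the tool from outside, world axes, zero at the start; "torque": the same for the moment, N m; "width": finger opening in mm; "grip_force": force on a finger pad.
Only numpy, scipy, OpenCV 4.12 (cv2) and the standard library are available. Lean on these libraries where they do the work, as an engineer would, in place of code of your own. Each camera call takes 0.05 s, during which the arm holds its last target. There are 200 camera calls.

## Working session

There is one attempt and no reset: what is moved stays moved. The work goes in short steps, Python scripts to look and compute and a tool call to move; the robot and the scene stay as the last step left them, time stands still between calls to the robot, and variables do not carry over. Pictures are saved under pics/ and viewed, at most 10 in all, crops included, and the job is handed in when it is done.

Besides the shell and the picture viewer there is one more tool, called after ">>>" as name([rows], argument=value, ...), one row to a line, values as JSON. send_rows: Moves the arm, as the interface text tells. Shift numbers are shares of 0.8 m and turn numbers shares of pi/2 rad, none past 1 either way. Its arguments: {"type":"object","properties":{"rows":{"type":"array","items":{"type":"array","items":{"type":"array","items":{"type":"number"}}}},"gripper":{"type":"number"},"grip_force":{"type":"number"}},"required":["rows"]}

```bash
mkdir -p pics
cat > shot.py <<'E'
from bench import *
import cv2,numpy as np
def shot(n,f):
    c=camera(n); np.savez(f'pics/{f}.npz',**c); cv2.imwrite(f'pics/{f}.png',c['color'][:,:,::-1]); return c
E
python3 - <<'E'
from shot import *
for n in ['scene','top']:
    c=shot(n,n+'0'); R=cv2.Rodrigues(np.array(c['rvec'],float))[0]; print(n,(-R.T@np.array(c['tvec']).ravel()).round(),np.array(c['camera_matrix']).round(1).tolist())
a=cv2.imread('pics/scene0.png');b=cv2.imread('pics/top0.png')
print(state())
E
```

```text
scene [-120. -405.  701.] [[412.6, 0.0, 275.8], [0.0, 412.6, 209.2], [0.0, 0.0, 1.0]]
top [ 463.   44. 1043.] [[394.4, 0.0, 278.5], [0.0, 394.4, 207.6], [0.0, 0.0, 1.0]]
{'time_s': 0.1, 'joints': array([ 1.24097078e+00,  4.23783107e-01,  1.63058987e+00, -1.21982048e-06,
        1.08862086e+00, -1.89920726e-02]), 'qvel': array([-0.0006589 , -0.00146258, -0.00101809,  0.00216792, -0.00044946,
       -0.00104922]), 'joint_efforts': array([-4.65329390e-05, -5.58427906e+01, -2.82443404e+01,  2.67995682e-05,
        2.98234510e-03,  3.65802134e-05]), 'position': array([190.97920324, 594.6217769 , 249.62105724]), 'eef_rot': array([-1.21039415e-04,  1.54791509e-01,  9.87946910e-01, -6.90060130e-04]), 'contact_force': array([-0.33459154,  0.46752827,  0.28239115]), 'torque': array([-0.01076507, -0.02247829,  0.03745966]), 'grip_force': 0.0, 'width': 85.2519475390158}
```

View pics/top0.png

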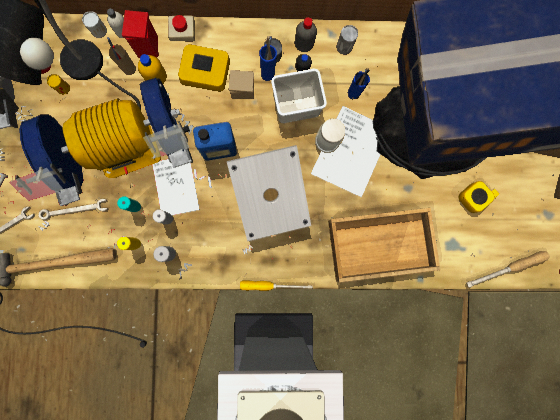

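View pics/scene0.png

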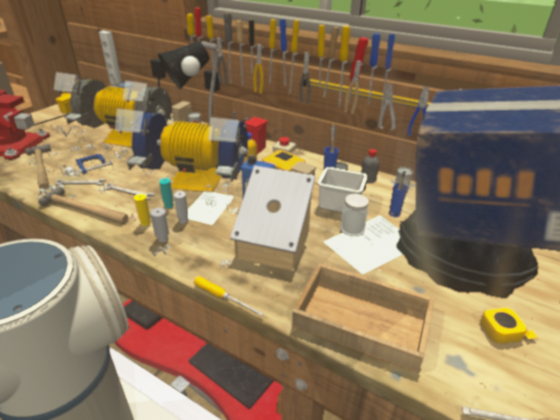

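The top view shows four pin-like cylinders: turquoise (124,203), yellow (124,243), grey (160,216) and grey (162,254). The two plain steel (grey) ones are the pins, and the coloured ones are look-alikes. The lid hole is at (270,195) and the tray at (384,246). I'll check the calibration and enlarge the pins.

```bash
cat >> shot.py <<'E'
def proj(c,p): return cv2.projectPoints(np.array(p,float).reshape(-1,3),np.array(c['rvec'],float),np.array(c['tvec'],float),np.array(c['camera_matrix'],float),None)[0].reshape(-1,2)
def ray(c,uv):
    R=cv2.Rodrigues(np.array(c['rvec'],float))[0]; o=-R.T@np.array(c['tvec'],float).ravel()
    d=R.T@np.linalg.inv(c['camera_matrix'])@np.array([uv[0],uv[1],1.]); return o,d/np.linalg.norm(d)
def atz(c,uv,z):
    o,d=ray(c,uv); return o+d*(z-o[2])/d[2]
def tri(*obs):
    A=0;b=0
    for c,uv in obs:
        o,d=ray(c,uv); M=np.eye(3)-np.outer(d,d); A=A+M; b=b+M@o
    return np.linalg.solve(A,b)
E
python3 - <<'E'
from shot import *
T=np.load('pics/top0.npz');S=np.load('pics/scene0.npz')
print('tcp',proj(T,[191,595,250]),proj(S,[191,595,250]),'base',proj(T,[0,0,0]))
for n,uv in dict(a=(160,216),b=(162,254)).items(): print(n,atz(T,uv,90))
print('hole',atz(T,(270,195),123), tri((T,(270,195)),(S,(273,206))))
for uv in [(335,279),(331,220),(433,210),(437,269)]: print('tray rim',atz(T,uv,49))
for uv in [(228,162),(298,148),(311,233),(252,251)]: print('lid',uv,atz(T,uv,163 if uv[1]<200 else 75))
a=T['color'][:,:,::-1][185:275,105:195];b=S['color'][:,:,::-1][165:255,120:210]
h=T['color'][:,:,::-1][145:255,220:320];h=cv2.resize(h,(400,400),interpolation=2)
i=np.hstack([cv2.resize(a,(400,400),interpolation=2),cv2.resize(b,(400,400),interpolation=2)])
cv2.imwrite('pics/crop1.png',i); cv2.imwrite('pics/hole.png',cv2.resize(T['color'][:,:,::-1][140:290,220:445],(800,533),interpolation=2))
E
```

```text
tcp [[-30.16796532 393.40958376]] [[-43.78794425 166.88718938]] base [[280.71757865 434.43115599]]
a [540.53971091 295.15462178  90.        ]
b [449.97900121 287.32251204  90.        ]
hole [589.02902149  31.90900228 123.        ] [590.02387414  31.04005932 120.09440253]
tray rim [ 388.64174655 -132.74217945   49.        ]
tray rim [ 536.44540716 -124.24081581   49.        ]
tray rim [ 563.77926901 -387.95415249   49.        ]
tray rim [ 413.82133662 -392.51955283   49.        ]
lid (228, 162) [658.04630562 127.8246302  163.        ]
lid (298, 148) [692.39304269 -30.92729478 163.        ]
lid (311, 233) [502.1687626  -70.06229759  75.        ]
lid (252, 251) [457.68883286  74.34020819  75.        ]
```

View pics/crop1.png

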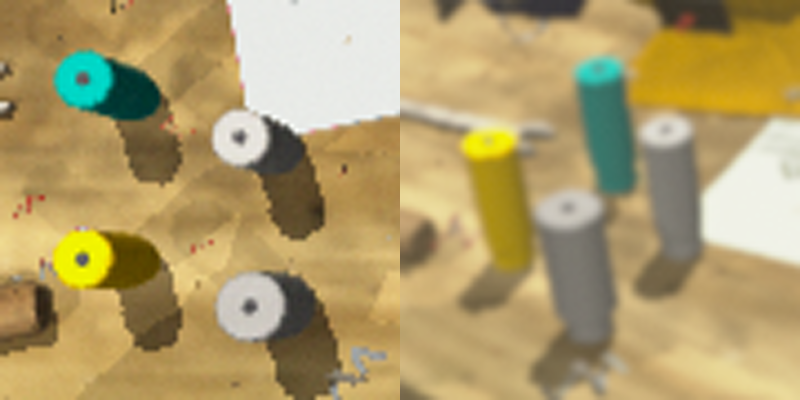

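View pics/hole.png

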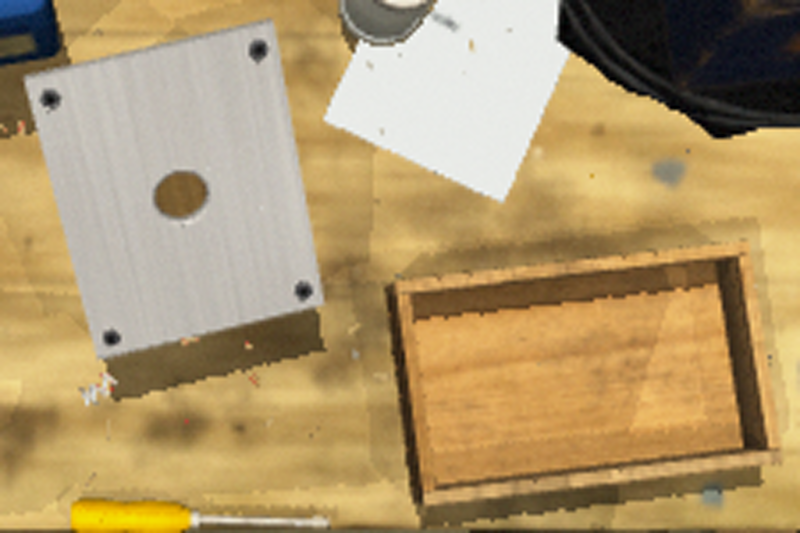

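The pin at (162,254) is visibly thicker, about 15.8 px against 13 px. That fits 38 mm against 32 mm, so it is the oversize one (pin_b), and the far one is pin_a. Next I'll measure the pins, lid and tray precisely.

Run:
```python
from shot import *
from scipy.optimize import least_squares
T=np.load('pics/top0.npz');S=np.load('pics/scene0.npz')
g=lambda c:c['color'].astype(int)
def comp(mask,uv):
    n,l,st,ce=cv2.connectedComponentsWithStats(mask.astype(np.uint8)); 
    w=np.ones(n)*1e9; w[1:]=np.linalg.norm(ce[1:]-uv,axis=1)+1e3*(st[1:,4]<25); i=w.argmin(); return ce[i],st[i]
im=g(T)
for n,uv in dict(a=(159.5,216),b=(161.5,254)).items():
    m=(im.min(2)>130)&(im.max(2)-im.min(2)<40)
    sub=np.zeros_like(m); u,v=int(uv[0]),int(uv[1]); sub[v-11:v+12,u-10:u+11]=1
    m=cv2.morphologyEx((m&sub).astype(np.uint8),cv2.MORPH_CLOSE,np.ones((3,3)))
    c,s=comp(m,uv); print(n,c,s,atz(T,c,90).round(1),'dia',2*np.sqrt(s[4]/np.pi)/(394.4/953))
hs={}
for nm,C,uv in (('T',T,(270,195)),('S',S,(273.5,206))):
    i=g(C); m=(i[:,:,0]-i[:,:,2]>25); c,s=comp(m,uv); print('hole',nm,c,s); hs[nm]=c
print('hole tri',tri((T,hs['T']),(S,hs['S'])).round(1),atz(T,hs['T'],123).round(1),atz(S,hs['S'],123).round(1))
k=3.556
co=np.array([(103,357),(28,75),(271,20),(323,303)])/k+[220,140]-.4
loc=[(-103,81),(103,81),(103,-81),(-103,-81)]
def f(p):
    x,y,z,ps=p; c,s=np.cos(ps),np.sin(ps)
    P=[(0,0,0)]+[(a*np.cos(np.pi/6),b,a*.5) for a,b in loc]
    P=np.array([(x+c*a-s*b,y+s*a+c*b,z+h) for a,b,h in P])
    return np.r_[3*(proj(T,P[:1])-hs['T']).ravel(),(proj(T,P[1:])-co).ravel(),3*(proj(S,P[:1])-hs['S']).ravel(),(z-123)/1.]
r=least_squares(f,[590,31,123,.24]); print(r.x.round(3),r.fun.round(2))
```

```text
a [160.78947368 212.86315789] [153 205  17  17 190] [548.1 293.5  90. ] dia 37.582689345672904
b [160.86956522 253.36956522] [154 246  15  16 184] [451.5 290.   90. ] dia 36.984518174601924
hole T [270.43918919 194.15540541] [264 188  14  13 148]
hole S [273.48333333 206.79166667] [267 201  14  12 120]
hole tri [592.2  30.4 116.7] [591.   30.9 123. ] [584.9  25.3 123. ]
[5.90744e+02 2.96110e+01 1.20491e+02 2.47000e-01] [ 1.57  0.83 -1.28  0.01 -0.8   0.67  0.86 -0.26  0.5  -0.53 -0.74 -2.54
 -2.51]
```

```bash
cat > plan.py <<'E'
from shot import *
from scipy.spatial.transform import Rotation as Ro
from scipy.linalg import logm,expm
def pose(p,R): 
    M=np.eye(4); M[:3,:3]=R; M[:3,3]=p; return M
def cur():
    s=state(); q=s['eef_rot']; return pose(s['position'],Ro.from_quat([q[1],q[2],q[3],q[0]]).as_matrix())
def down(az,tilt=0,taz=None):
    # tool y toward azimuth az (deg), z down; then tilt z outward by tilt deg in azimuth az
    c,s=np.cos(np.radians(az)),np.sin(np.radians(az)); y=np.array([c,s,0]); z=np.array([0,0,-1.]); t=np.radians(tilt)
    z2=np.cos(t)*z+np.sin(t)*y; y2=np.cos(t)*y-np.sin(t)*z
    return np.c_[np.cross(y2,z2),y2,z2]
def plan(M,vmm=36,vdeg=6.3,C=None):
    C=cur() if C is None else C; D=np.linalg.inv(C)@M
    a=np.degrees(np.linalg.norm(Ro.from_matrix(D[:3,:3]).as_rotvec()))
    N=int(np.ceil(max(np.linalg.norm(D[:3,3])/vmm,a/vdeg,1))); d=expm(np.real(logm(D))/N)
    r=np.r_[d[:3,3]/800,Ro.from_matrix(d[:3,:3]).as_rotvec()/(np.pi/2)]
    print(N,'rows of',r.round(4).tolist())
E
python3 - <<'E'
from plan import *
T=np.load('pics/top0.npz');S=np.load('pics/scene0.npz')
for n,t,s in (('a',(158.6,215.4),(179.9,193.9)),('b',(161.1,253.4),(157.9,211.9))):
    print(n,atz(T,t,90).round(1),atz(S,s,90).round(1),tri((T,t),(S,s)).round(1))
print(cur().round(3)); plan(pose([451,289,140],down(33)))
E
```

```text
a [542.  298.5  90. ] [542.5 294.8  90. ] [543.1 297.7  88.8]
b [451.4 289.5  90. ] [450.5 285.2  90. ] [452.2 289.2  87.5]
[[-9.52000e-01  3.06000e-01 -0.00000e+00  1.90979e+02]
 [ 3.06000e-01  9.52000e-01 -1.00000e-03  5.94622e+02]
 [ 0.00000e+00 -1.00000e-03 -1.00000e+00  2.49621e+02]
 [ 0.00000e+00  0.00000e+00  0.00000e+00  1.00000e+00]]
12 rows of [-0.0414, -0.0102, 0.0114, -0.0001, 0.0, 0.0363]
```

>>> send_rows([
  [[-0.0414,-0.0102,0.0114,0,0,0.0363],[-0.0414,-0.0102,0.0114,0,0,0.0363],[-0.0414,-0.0102,0.0114,0,0,0.0363],[-0.0414,-0.0102,0.0114,0,0,0.0363],[-0.0414,-0.0102,0.0114,0,0,0.0363],[-0.0414,-0.0102,0.0114,0,0,0.0363],[-0.0414,-0.0102,0.0114,0,0,0.0363],[-0.0414,-0.0102,0.0114,0,0,0.0363],[-0.0414,-0.0102,0.0114,0,0,0.0363],[-0.0414,-0.0102,0.0114,0,0,0.0363]],
], gripper=1)

```text
time_s: 0.93
position: [424.2, 350.1, 158.5]
eef_rot: [0.0, 0.428, 0.904, -0.0]
contact_force: [1.4, 0.2, -0.2]
width: 85.3
grip_force: 0.0
```

>>> send_rows([
  [[-0.0414,-0.0102,0.0114,0,0,0.0363],[-0.0414,-0.0102,0.0114,0,0,0.0363],[0,0,0,0,0,0],[0,0,0,0,0,0],[0,0,0,0,0,0]],
])

```text
time_s: 1.35
position: [451.3, 289.4, 140.9]
eef_rot: [-0.0, 0.477, 0.879, 0.0]
contact_force: [1.1, 1.1, 0.0]
width: 85.6
grip_force: 0.0
```

Run:
```python
from plan import *
C=cur();print(C.round(3),state()['joints'].round(2))
c=shot('wrist','w1'); o=ray(c,(280,210)); print('cam in tool',(C[:3,:3].T@(o[0]-C[:3,3])).round(1),proj(c,[451.5,288,90]))
plan(pose([451.5,288.5,70],down(33)))
```

```text
[[ -0.544   0.839  -0.    451.309]
 [  0.839   0.544   0.    289.403]
 [  0.      0.     -1.    140.855]
 [  0.      0.      0.      1.   ]] [ 0.55  0.45  1.9   0.    0.79 -0.03]
cam in tool [  73.6    0.  -124.3] [[276.845656   246.06148451]]
2 rows of [-0.0009, -0.0004, 0.0444, 0.0002, -0.0001, 0.0002]
```

View pics/w1.png

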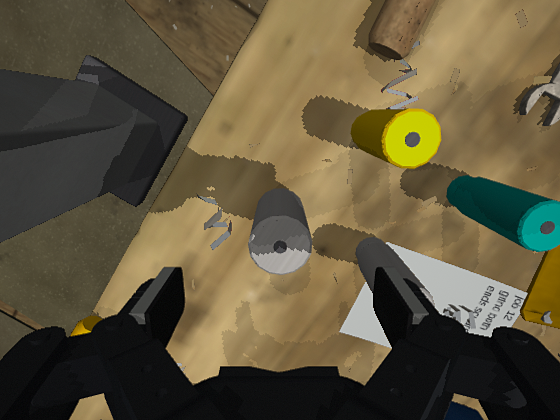

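The wrist view shows the grey pin_b top at (280,246) between the open jaws, predicted at (277,246), so it's within about 1.5 mm. The yellow pin is at (412,138) and the thin pin_a at (385,265), both clear of the fingers. Descending to grip.

>>> send_rows([
  [[-0.0005,0.0005,0.0222,0,0,0],[-0.0005,0.0005,0.0222,0,0,0],[0,0,0.0222,0,0,0],[0,0,0.0222,0,0,0],[0,0,0,0,0,0],[0,0,0,0,0,0]],
])

```text
time_s: 1.9
position: [451.5, 289.9, 69.6]
eef_rot: [-0.0, 0.476, 0.879, -0.001]
contact_force: [-0.3, -0.1, 0.8]
width: 85.6
grip_force: 0.0
```

>>> send_rows([
  [[0,0,0,0,0,0],[0,0,0,0,0,0],[0,0,0,0,0,0],[0,0,0,0,0,0],[0,0,0,0,0,0],[0,0,0,0,0,0],[0,0,0,0,0,0],[0,0,0,0,0,0],[0,0,0,0,0,0],[0,0,0,0,0,0]],
], gripper=-1, grip_force=40)

```text
time_s: 2.73
position: [452.7, 289.3, 70.9]
eef_rot: [0.0, 0.477, 0.879, 0.001]
contact_force: [-2.1, 0.1, 6.6]
width: 36.9
grip_force: 39.5
```

>>> send_rows([
  [[0,0,0,0,0,0],[0,0,0,0,0,0],[0,0,-0.03,0,0,0],[0,0,-0.045,0,0,0],[0,0,-0.045,0,0,0],[0,0,-0.045,0,0,0],[0,0,-0.045,0,0,0],[0,0,-0.02,0,0,0],[0,0,0,0,0,0],[0,0,0,0,0,0]],
])

```text
time_s: 3.57
position: [452.3, 289.0, 254.4]
eef_rot: [0.0, 0.477, 0.879, 0.001]
contact_force: [-0.1, -0.5, -3.3]
width: 37.2
grip_force: 41.4
```

Run:
```python
from plan import *
C=cur();print(C.round(3))
ps=np.degrees(.247); h=np.array([590.7,30,120.5]); R=down(ps,30); print(R.round(3))
# nose origin = TCP + 70*z ; hover nose 30 mm above mouth
zp=-R[:,2]
M=pose(h+zp*(30+70),R); print(M[:3,3]); 
mid=pose(h+zp*100+[-40,30,80],down(ps,10)); plan(mid); plan(M,C=mid)
```

```text
[[-5.44000e-01  8.39000e-01  1.00000e-03  4.52327e+02]
 [ 8.39000e-01  5.44000e-01  1.00000e-03  2.88958e+02]
 [-0.00000e+00  2.00000e-03 -1.00000e+00  2.54404e+02]
 [ 0.00000e+00  0.00000e+00  0.00000e+00  1.00000e+00]]
[[-0.244  0.84   0.485]
 [ 0.97   0.212  0.122]
 [ 0.     0.5   -0.866]]
[542.21748638  17.77519435 207.10254038]
7 rows of [-0.0431, -0.0097, -0.0064, -0.0156, -0.0026, 0.0298]
4 rows of [-0.0121, 0.0019, 0.0269, -0.0556, -0.0, -0.0]
```

>>> send_rows([
  [[-0.0431,-0.0097,-0.0064,-0.0156,-0.0026,0.0298],[-0.0431,-0.0097,-0.0064,-0.0156,-0.0026,0.0298],[-0.0431,-0.0097,-0.0064,-0.0156,-0.0026,0.0298],[-0.0431,-0.0097,-0.0064,-0.0156,-0.0026,0.0298],[-0.0431,-0.0097,-0.0064,-0.0156,-0.0026,0.0298],[-0.0431,-0.0097,-0.0064,-0.0156,-0.0026,0.0298],[-0.0431,-0.0097,-0.0064,-0.0156,-0.0026,0.0298],[0,0,0,0,0,0]],
])

```text
time_s: 4.23
position: [500.7, 42.6, 284.7]
eef_rot: [0.053, 0.615, 0.784, 0.067]
contact_force: [0.4, -0.4, -2.5]
width: 37.0
grip_force: 41.3
```

>>> send_rows([
  [[-0.0121,0.0019,0.0269,-0.0556,0,0],[-0.0121,0.0019,0.0269,-0.0556,0,0],[-0.0121,0.0019,0.0269,-0.0556,0,0],[-0.0121,0.0019,0.0269,-0.0556,0,0],[0,0,0,0,0,0],[0,0,0,0,0,0],[0,0,0,0,0,0]],
])

```text
time_s: 4.82
position: [537.5, 23.4, 213.9]
eef_rot: [0.145, 0.595, 0.767, 0.193]
contact_force: [0.2, 0.5, -2.0]
width: 37.2
grip_force: 41.5
```

Run:
```python
from plan import *
C=cur();print(C.round(3),state()['joints'].round(2))
c=shot('wrist','w2');s=shot('scene','s2');t=shot('top','t2')
h=np.array([590.7,30,120.5])
print('pred hole w',proj(c,h),'nose',proj(c,C[:3,3]+70*C[:3,2]),'scene',proj(s,[h,C[:3,3]+70*C[:3,2]]))
a=cv2.resize(c['color'],(800,600),interpolation=2)[:,:,::-1]
cv2.imwrite('pics/v2.png',np.vstack([np.hstack([cv2.resize(c['color'],(400,300)),cv2.resize(t['color'],(400,300))]),np.hstack([cv2.resize(c['color'][100:300,180:380],(400,300)),cv2.resize(s['color'][130:280,190:390],(400,300))])])[:,:,::-1])
```

```text
[[-2.51000e-01  8.56000e-01  4.52000e-01  5.37488e+02]
 [ 9.68000e-01  2.18000e-01  1.24000e-01  2.34460e+01]
 [ 8.00000e-03  4.69000e-01 -8.83000e-01  2.13868e+02]
 [ 0.00000e+00  0.00000e+00  0.00000e+00  1.00000e+00]] [-0.06  0.22  2.14  0.46  0.35 -0.7 ]
pred hole w [[281.52976448 224.74788365]] nose [[277.18039004 232.68570455]] scene [[273.09293001 205.9026009 ]
 [267.64519282 199.14537982]]
```

View pics/v2.png

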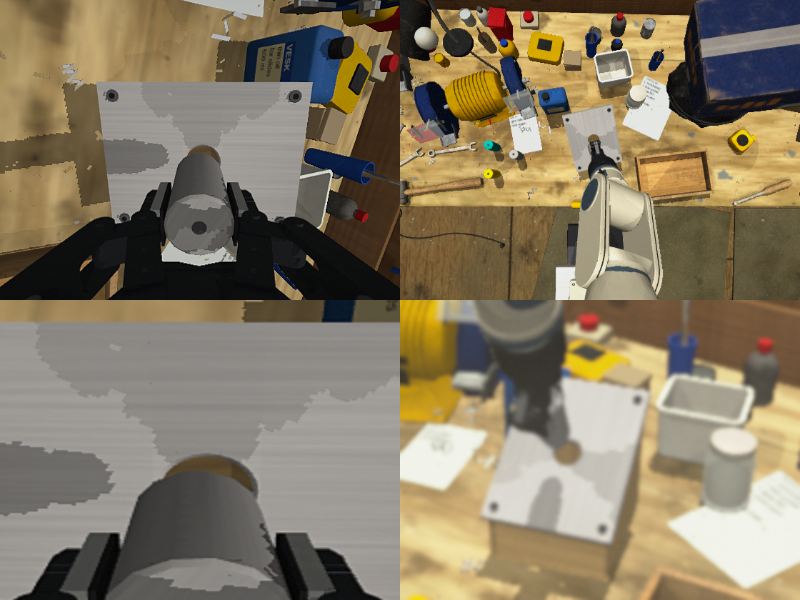

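Wrist view shows the held pin's nose at about (280,225), just below the visible hole arc at (290,212). Lid screws are at (155,134) and (413,134). Speed limits left the tilt about 2° short, so I'll correct it slowly.

Run:
```python
from plan import *
ps=np.degrees(.247); h=np.array([590.7,30,120.5]); R=down(ps,30); zp=-R[:,2]
plan(pose(h+zp*(28+70),R),vmm=2,vdeg=.5)
```

```text
7 rows of [-0.0012, -0.0003, 0.0018, -0.0029, -0.0009, 0.0003]
```

>>> send_rows([
  [[-0.0012,-0.0003,0.0018,-0.0029,-0.0009,0.0003],[-0.0012,-0.0003,0.0018,-0.0029,-0.0009,0.0003],[-0.0012,-0.0003,0.0018,-0.0029,-0.0009,0.0003],[-0.0012,-0.0003,0.0018,-0.0029,-0.0009,0.0003],[-0.0012,-0.0003,0.0018,-0.0029,-0.0009,0.0003],[-0.0012,-0.0003,0.0018,-0.0029,-0.0009,0.0003],[-0.0012,-0.0003,0.0018,-0.0029,-0.0009,0.0003],[0,0,0,0,0,0],[0,0,0,0,0,0]],
])

```text
time_s: 5.72
position: [542.5, 17.5, 204.3]
eef_rot: [0.159, 0.594, 0.762, 0.204]
contact_force: [0.8, 0.1, -2.8]
width: 37.1
grip_force: 41.5
```

Run:
```python
from plan import *
C=cur();print(C.round(3),state()['joints'].round(2))
c=shot('wrist','w3')
h=np.array([590.7,30,120.5]);ps=.247
X=np.array([np.cos(ps)*.866,np.sin(ps)*.866,.5]);Y=np.array([-np.sin(ps),np.cos(ps),0])
# pins model overlay: hole rim, plate outline, pin nose rim & body top rim
im=cv2.resize(c['color'],None,fx=2,fy=2,interpolation=2)[:,:,::-1].copy()
def poly(P,col): cv2.polylines(im,[np.round((proj(c,P)*2+.5)*8).astype(np.int32)],True,col,1,cv2.LINE_AA,3)
th=np.linspace(0,2*np.pi,60)[:,None]
poly(h+17.5*(np.cos(th)*X+np.sin(th)*Y),(0,0,255))
poly([h+103*a*X+81*b*Y for a,b in ((-1,-1),(1,-1),(1,1),(-1,1))],(0,0,255))
for d,r in ((70,14),(51,19),(-20,19)): poly(C[:3,3]+d*C[:3,2]+r*(np.cos(th)*C[:3,0]+np.sin(th)*C[:3,1]),(0,255,0))
cv2.imwrite('pics/v3.png',im[130:730,160:960])
```

```text
[[-2.43000e-01  8.41000e-01  4.84000e-01  5.42514e+02]
 [ 9.70000e-01  2.10000e-01  1.22000e-01  1.75280e+01]
 [ 1.00000e-03  4.99000e-01 -8.67000e-01  2.04348e+02]
 [ 0.00000e+00  0.00000e+00  0.00000e+00  1.00000e+00]] [-0.07  0.24  2.16  0.58  0.29 -0.84]
```

View pics/v3.png

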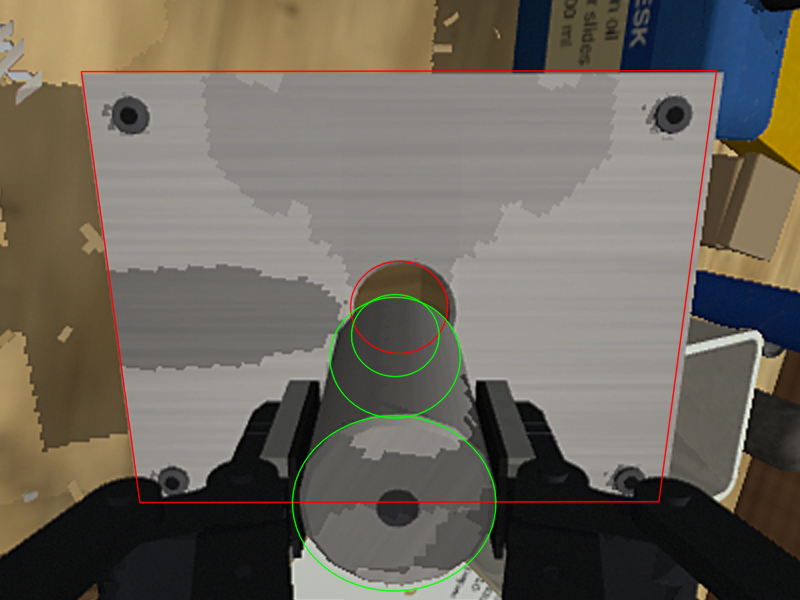

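The overlay matches closely. The real hole is about 1.8 mm further along tool +y than modelled, and the pin about 0.7 mm. I'll shift +1.1 mm in y and advance carefully.

>>> send_rows([
  [[0,0.0014,0,0,0,0],[0,0,0.006,0,0,0],[0,0,0.006,0,0,0],[0,0,0.006,0,0,0],[0,0,0.006,0,0,0],[0,0,0.006,0,0,0],[0,0,0.004,0,0,0],[0,0,0,0,0,0],[0,0,0,0,0,0]],
])

```text
time_s: 6.52
position: [556.7, 21.2, 181.2]
eef_rot: [0.158, 0.594, 0.762, 0.204]
contact_force: [0.7, -0.1, -2.2]
width: 36.9
grip_force: 41.5
```

>>> send_rows([
  [[0,0,0.003,0,0,0],[0,0,0.003,0,0,0],[0,0,0.003,0,0,0],[0,0,0,0,0,0],[0,0,0,0,0,0],[0,0,0,0,0,0]],
])

```text
time_s: 7.02
position: [560.2, 22.0, 175.4]
eef_rot: [0.159, 0.594, 0.762, 0.204]
contact_force: [0.5, 0.2, -2.9]
width: 37.3
grip_force: 41.5
```

```bash
cat > ov.py <<'E'
from plan import *
def ov(tag,r,dp=0,h=(590.7,30,120.5)):
    C=cur(); c=shot('wrist',tag);h=np.array(h);ps=.247
    X=np.array([np.cos(ps)*.866,np.sin(ps)*.866,.5]);Y=np.array([-np.sin(ps),np.cos(ps),0]);Z=np.cross(X,Y)
    d=C[:3,3]+(70+dp)*C[:3,2]-h; print('nose in plate',np.array([d@X,d@Y,d@Z]).round(1), 'force',state()['contact_force'].round(1),'tilt',np.degrees(np.arccos(-C[:3,2]@Z)).round(2), state()['joints'].round(2),state()['time_s'])
    im=cv2.resize(c['color'],None,fx=2,fy=2,interpolation=2)[:,:,::-1].copy()
    def poly(P,col): cv2.polylines(im,[np.round((proj(c,P)*2+.5)*8).astype(np.int32)],True,col,1,cv2.LINE_AA,3)
    th=np.linspace(0,2*np.pi,60)[:,None]
    poly(h+17.5*(np.cos(th)*X+np.sin(th)*Y),(0,0,255))
    poly([h+103*a*X+81*b*Y for a,b in ((-1,-1),(1,-1),(1,1),(-1,1))],(0,0,255))
    for d,q in ((70+dp,14),(51+dp,r),(-20+dp,r)): poly(C[:3,3]+d*C[:3,2]+q*(np.cos(th)*C[:3,0]+np.sin(th)*C[:3,1]),(0,255,0))
    cv2.imwrite(f'pics/{tag}v.png',im[130:730,160:960])
E
python3 -c "
from ov import *
ov('w4',19)"
```

```text
nose in plate [ 0.1 -0.3 -6.7] force [ 0.2 -0.8 -2.7] tilt 0.38 [-0.06  0.33  2.14  0.71  0.23 -0.96] 7.0667
```

View pics/w4v.png

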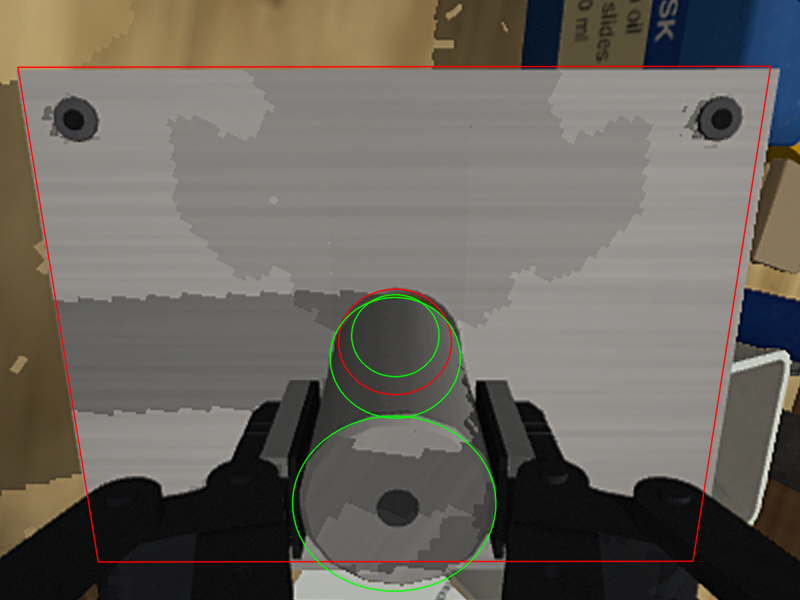

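No force so far, with the nose about 7 mm in. I'll continue in small steps until it touches.

>>> send_rows([
  [[0,0,0.003,0,0,0],[0,0,0.003,0,0,0],[0,0,0.002,0,0,0],[0,0,0,0,0,0],[0,0,0,0,0,0],[0,0,0,0,0,0]],
])

```text
time_s: 7.57
position: [563.3, 22.8, 169.7]
eef_rot: [0.159, 0.594, 0.762, 0.204]
contact_force: [0.3, 0.1, -2.8]
width: 37.1
grip_force: 41.5
```

>>> send_rows([
  [[0,0,0.001,0,0,0],[0,0,0.001,0,0,0],[0,0,0,0,0,0],[0,0,0,0,0,0],[0,0,0,0,0,0],[0,0,0,0,0,0]],
])

```text
time_s: 8.07
position: [564.1, 22.9, 168.8]
eef_rot: [0.159, 0.594, 0.762, 0.204]
contact_force: [-5.9, -2.3, 5.0]
width: 37.5
grip_force: 42.4
```

The shoulder has seated: about 10 N along the hole axis, nominal depth about 14.5 mm. I'll hold briefly, then withdraw.

>>> send_rows([
  [[0,0,0,0,0,0],[0,0,0,0,0,0],[0,0,-0.01,0,0,0],[0,0,-0.02,0,0,0],[0,0,-0.03,0,0,0],[0,0,-0.03,0,0,0],[0,0,-0.03,0,0,0],[0,0,0,0,0,0],[0,0,0,0,0,0]],
])

```text
time_s: 8.82
position: [518.0, 11.2, 252.6]
eef_rot: [0.16, 0.594, 0.761, 0.205]
contact_force: [0.2, 0.2, -3.5]
width: 37.1
grip_force: 41.6
```

Run:
```python
from plan import *
C=cur();print(C[:3,3].round(1),state()['joints'].round(2))
mid=pose([470,-60,270],down(-5)); M=pose([470,-255,150],down(-28.5)); N=pose([470,-255,80],down(-28.5))
plan(mid,vdeg=3.3); plan(M,C=mid); plan(N,C=M)
```

```text
[518.   11.2 252.6] [-0.09  0.11  2.17  0.45  0.39 -0.71]
11 rows of [-0.0075, -0.0054, -0.0038, 0.0301, -0.005, 0.0188]
7 rows of [-0.0339, 0.0091, 0.0214, -0.0, -0.0, 0.0373]
2 rows of [0.0, 0.0, 0.0438, 0.0, 0.0, -0.0]
```

>>> send_rows([
  [[-0.0075,-0.0054,-0.0038,0.0301,-0.005,0.0188],[-0.0075,-0.0054,-0.0038,0.0301,-0.005,0.0188],[-0.0075,-0.0054,-0.0038,0.0301,-0.005,0.0188],[-0.0075,-0.0054,-0.0038,0.0301,-0.005,0.0188],[-0.0075,-0.0054,-0.0038,0.0301,-0.005,0.0188],[-0.0075,-0.0054,-0.0038,0.0301,-0.005,0.0188],[-0.0075,-0.0054,-0.0038,0.0301,-0.005,0.0188],[-0.0075,-0.0054,-0.0038,0.0301,-0.005,0.0188],[-0.0075,-0.0054,-0.0038,0.0301,-0.005,0.0188],[-0.0075,-0.0054,-0.0038,0.0301,-0.005,0.0188]],
])

```text
time_s: 9.65
position: [474.9, -53.7, 264.8]
eef_rot: [0.012, 0.727, 0.686, 0.017]
contact_force: [0.2, 0.7, -2.5]
width: 36.9
grip_force: 41.4
```

>>> send_rows([
  [[-0.0075,-0.0054,-0.0038,0.0301,-0.005,0.0188],[-0.0339,0.0091,0.0214,0,0,0.0373],[-0.0339,0.0091,0.0214,0,0,0.0373],[-0.0339,0.0091,0.0214,0,0,0.0373],[-0.0339,0.0091,0.0214,0,0,0.0373],[-0.0339,0.0091,0.0214,0,0,0.0373],[-0.0339,0.0091,0.0214,0,0,0.0373],[-0.0339,0.0091,0.0214,0,0,0.0373],[0,0,0,0,0,0],[0,0,0,0,0,0]],
])

```text
time_s: 10.48
position: [468.9, -255.3, 146.3]
eef_rot: [-0.003, 0.86, 0.511, -0.001]
contact_force: [0.0, 0.5, -3.2]
width: 37.1
grip_force: 41.5
```

Run:
```python
from plan import *
print(cur().round(3)); plan(pose([470,-255,82],down(-28.5)),vmm=20)
```

```text
[[ 4.78000e-01  8.78000e-01 -5.00000e-03  4.68900e+02]
 [ 8.78000e-01 -4.78000e-01  4.00000e-03 -2.55335e+02]
 [ 1.00000e-03 -7.00000e-03 -1.00000e+00  1.46262e+02]
 [ 0.00000e+00  0.00000e+00  0.00000e+00  1.00000e+00]]
4 rows of [0.0002, 0.0003, 0.0201, -0.0011, -0.0001, -0.0002]
```

>>> send_rows([
  [[0.0002,0.0003,0.0201,-0.0011,0,0],[0.0002,0.0003,0.0201,-0.0011,0,0],[0.0002,0.0003,0.0201,-0.0011,0,0],[0.0002,0.0003,0.0201,-0.0011,0,0],[0,0,0.003,0,0,0],[0,0,0.002,0,0,0],[0,0,0,0,0,0],[0,0,0,0,0,0],[0,0,0,0,0,0]],
])

```text
time_s: 11.23
position: [471.6, -255.0, 81.8]
eef_rot: [0.003, 0.859, 0.512, 0.001]
contact_force: [-0.3, 0.5, -2.8]
width: 37.2
grip_force: 41.4
```

>>> send_rows([
  [[0,0,0.0015,0,0,0],[0,0,0.001,0,0,0],[0,0,0,0,0,0],[0,0,0,0,0,0],[0,0,0,0,0,0]],
])

```text
time_s: 11.65
position: [470.8, -254.9, 78.9]
eef_rot: [0.002, 0.859, 0.512, 0.001]
contact_force: [0.2, -0.4, -2.6]
width: 37.0
grip_force: 41.4
```

>>> send_rows([
  [[0,0,0.0015,0,0,0],[0,0,0.0015,0,0,0],[0,0,0,0,0,0],[0,0,0,0,0,0],[0,0,0,0,0,0]],
])

```text
time_s: 12.07
position: [470.8, -254.9, 76.4]
eef_rot: [0.002, 0.859, 0.512, 0.001]
contact_force: [-0.6, 1.4, -2.3]
width: 37.4
grip_force: 41.5
```

>>> send_rows([
  [[0,0,0.0012,0,0,0],[0,0,0.0,0,0,0],[0,0,0,0,0,0],[0,0,0,0,0,0],[0,0,0,0,0,0]],
])

```text
time_s: 12.48
position: [470.9, -254.9, 75.5]
eef_rot: [0.002, 0.859, 0.512, 0.001]
contact_force: [-0.3, -0.4, -2.2]
width: 37.4
grip_force: 41.5
```

>>> send_rows([
  [[0,0,0.0015,0,0,0],[0,0,0.0,0,0,0],[0,0,0,0,0,0],[0,0,0,0,0,0]],
])

```text
time_s: 12.82
position: [471.0, -255.0, 74.9]
eef_rot: [0.002, 0.859, 0.512, 0.001]
contact_force: [-1.5, 0.8, 6.4]
width: 37.0
grip_force: 42.2
```

>>> send_rows([
  [[0,0,0,0,0,0],[0,0,0,0,0,0],[0,0,0,0,0,0],[0,0,0,0,0,0],[0,0,0,0,0,0],[0,0,0,0,0,0]],
], gripper=0.7)

```text
time_s: 13.32
position: [470.9, -254.9, 74.3]
eef_rot: [0.002, 0.859, 0.512, 0.001]
contact_force: [-0.1, -0.1, 0.2]
width: 72.4
grip_force: 0.0
```

>>> send_rows([
  [[0,0,0,0,0,0],[0,0,0,0,0,0],[0,0,-0.015,0,0,0],[0,0,-0.03,0,0,0],[0,0,-0.04,0,0,0],[0,0,-0.045,0,0,0],[0,0,-0.045,0,0,0],[0,0,0,0,0,0]],
], gripper=1)

```text
time_s: 13.98
position: [473.7, -256.4, 221.9]
eef_rot: [0.007, 0.859, 0.512, 0.004]
contact_force: [1.0, 0.2, 0.1]
width: 85.1
grip_force: 0.0
```

Run:
```python
from plan import *
t=shot('top','t5'); C=cur(); print(C[:3,3].round(1))
w=shot('wrist','w5')
cv2.imwrite('pics/v5.png',np.hstack([cv2.resize(w['color'],(400,300)),cv2.resize(t['color'][190:300,300:447],(400,300))])[:,:,::-1])
mid=pose([520,100,260],down(20)); M=pose([542.5,297,140],down(28.8))
plan(mid);plan(M,C=mid)
```

```text
[ 472.6 -255.7  219.1]
11 rows of [0.0419, 0.001, -0.0049, 0.0005, 0.0003, -0.049]
7 rows of [0.0306, 0.0179, 0.0214, -0.0, -0.0, -0.014]
```

View pics/v5.png

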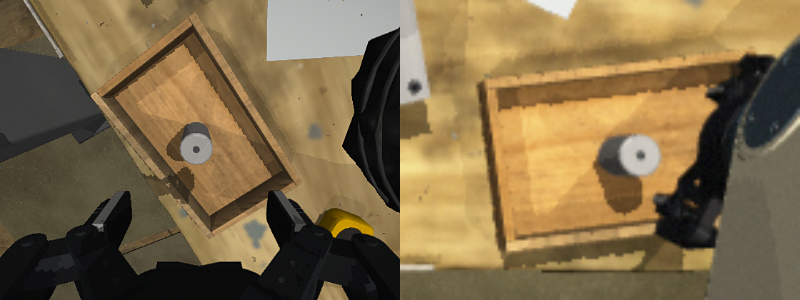

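Pin_b stands in the middle of the tray: wrist crop (195,150), top crop (638,155). Now pin_a.

>>> send_rows([
  [[0.0419,0.001,-0.0049,0.0005,0.0003,-0.049],[0.0419,0.001,-0.0049,0.0005,0.0003,-0.049],[0.0419,0.001,-0.0049,0.0005,0.0003,-0.049],[0.0419,0.001,-0.0049,0.0005,0.0003,-0.049],[0.0419,0.001,-0.0049,0.0005,0.0003,-0.049],[0.0419,0.001,-0.0049,0.0005,0.0003,-0.049],[0.0419,0.001,-0.0049,0.0005,0.0003,-0.049],[0.0419,0.001,-0.0049,0.0005,0.0003,-0.049],[0.0419,0.001,-0.0049,0.0005,0.0003,-0.049],[0.0419,0.001,-0.0049,0.0005,0.0003,-0.049]],
])

```text
time_s: 14.92
position: [526.2, 69.3, 252.7]
eef_rot: [-0.003, 0.603, 0.798, -0.001]
contact_force: [0.8, 0.7, -0.0]
width: 85.2
grip_force: 0.0
```

>>> send_rows([
  [[0.0419,0.001,-0.0049,0.0005,0.0003,-0.049],[0.0306,0.0179,0.0214,0,0,-0.014],[0.0306,0.0179,0.0214,0,0,-0.014],[0.0306,0.0179,0.0214,0,0,-0.014],[0.0306,0.0179,0.0214,0,0,-0.014],[0.0306,0.0179,0.0214,0,0,-0.014],[0.0306,0.0179,0.0214,0,0,-0.014],[0.0306,0.0179,0.0214,0,0,-0.014],[0,0,0,0,0,0],[0,0,0,0,0,0]],
])

```text
time_s: 15.75
position: [538.9, 298.0, 136.0]
eef_rot: [-0.004, 0.508, 0.862, -0.002]
contact_force: [0.2, -0.1, -0.4]
width: 85.3
grip_force: 0.0
```

Run:
```python
from plan import *
C=cur(); print(C.round(3))
w=shot('wrist','w6'); uv=proj(w,[542.5,297,90])[0]; print(uv)
i=w['color'].astype(int); m=((i.max(2)-i.min(2)<18)&(i.min(2)>125)).astype(np.uint8)
m=cv2.morphologyEx(m,cv2.MORPH_CLOSE,np.ones((9,9)))
n,l,st,ce=cv2.connectedComponentsWithStats(m)
for k in range(1,n):
    if st[k,4]>300 and np.linalg.norm(ce[k]-uv)<120: print(st[k],ce[k],atz(w,ce[k],90).round(1))
plan(pose([542.5,297,70],down(28.8)),vmm=18)
```

```text
[[-4.85000e-01  8.75000e-01 -9.00000e-03  5.38898e+02]
 [ 8.75000e-01  4.85000e-01  1.00000e-03  2.98032e+02]
 [ 5.00000e-03 -7.00000e-03 -1.00000e+00  1.35968e+02]
 [ 0.00000e+00  0.00000e+00  0.00000e+00  1.00000e+00]]
[283.0537576  252.08788905]
[  263   197   196   135 13284] [355.95648901 264.34394761] [583.1 310.8  90. ]
4 rows of [-0.0006, 0.0009, 0.0209, -0.0009, -0.0007, 0.0003]
```

Run:
```python
from plan import *
w=np.load('pics/w6.npz'); g=cv2.cvtColor(w['color'],cv2.COLOR_RGB2GRAY)
h=cv2.HoughCircles(g,cv2.HOUGH_GRADIENT,1,8,param1=120,param2=12,minRadius=22,maxRadius=32)[0]
for x in h[:14]:
    if np.hypot(x[0]-283,x[1]-252)<40: print(x.round(1),atz(w,x[:2],90).round(1))
# dark centre dimple
i=g[215:290,245:325]; m=(i<95).astype(np.uint8); n,l,st,ce=cv2.connectedComponentsWithStats(m)
for k in range(1,n):
    if st[k,4]>15: print(st[k],ce[k]+[245,215],atz(w,ce[k]+[245,215],90).round(1))
w1=np.load('pics/w1.npz'); print('b ref',atz(w1,(280,246),90).round(1))
```

```text
[283.5 252.5  25.7] [542.8 296.9  90. ]
[   0    0   68   49 2362] [282.8234547  237.19263336] [537.9 304.9  90. ]
[10 60 12 15 49] [260.40816327 282.26530612] [540.3 273.7  90. ]
b ref [453. 289.  90.]
```

Pin_a is confirmed at (542.8, 296.9). Descending to grip.

>>> send_rows([
  [[-0.0006,0.0009,0.0209,-0.0009,-0.0007,0.0003],[-0.0006,0.0009,0.0209,-0.0009,-0.0007,0.0003],[-0.0006,0.0009,0.0209,-0.0009,-0.0007,0.0003],[-0.0006,0.0009,0.0209,-0.0009,-0.0007,0.0003],[0,0,0,0,0,0],[0,0,0,0,0,0]],
])

```text
time_s: 16.3
position: [543.7, 296.1, 71.6]
eef_rot: [0.0, 0.51, 0.86, 0.001]
contact_force: [-0.5, 0.1, 0.3]
width: 85.4
grip_force: 0.0
```

>>> send_rows([
  [[0,0,0,0,0,0],[0,0,0,0,0,0],[0,0,0,0,0,0],[0,0,0,0,0,0],[0,0,0,0,0,0],[0,0,0,0,0,0],[0,0,0,0,0,0],[0,0,0,0,0,0],[0,0,0,0,0,0],[0,0,0,0,0,0]],
], gripper=-1, grip_force=40)

```text
time_s: 17.13
position: [544.3, 297.6, 72.6]
eef_rot: [0.001, 0.509, 0.861, 0.002]
contact_force: [-1.1, -0.9, 5.2]
width: 31.2
grip_force: 39.2
```

>>> send_rows([
  [[0,0,0,0,0,0],[0,0,0,0,0,0],[0,0,-0.03,0,0,0],[0,0,-0.045,0,0,0],[0,0,-0.045,0,0,0],[0,0,-0.045,0,0,0],[0,0,-0.045,0,0,0],[0,0,-0.02,0,0,0],[0,0,0,0,0,0],[0,0,0,0,0,0]],
])

```text
time_s: 17.97
position: [543.4, 297.1, 255.9]
eef_rot: [0.001, 0.509, 0.861, 0.002]
contact_force: [-0.5, -0.2, -3.8]
width: 30.8
grip_force: 40.9
```

Run:
```python
from plan import *
C=cur();print(C.round(3))
ps=np.degrees(.247); h=np.array([591.6,30.2,121]); R=down(ps,30); zp=-R[:,2]
M=pose(h+zp*(25+70),R); print(M[:3,3]) 
mid=pose(h+zp*100+[-40,30,80],down(ps,10)); plan(mid); plan(M,C=mid,vdeg=2.6)
```

```text
[[-4.81000e-01  8.77000e-01  4.00000e-03  5.43391e+02]
 [ 8.77000e-01  4.81000e-01  2.00000e-03  2.97122e+02]
 [ 0.00000e+00  4.00000e-03 -1.00000e+00  2.55892e+02]
 [ 0.00000e+00  0.00000e+00  0.00000e+00  1.00000e+00]]
[545.54161206  18.58643463 203.27241336]
8 rows of [-0.0337, -0.0203, -0.0065, -0.0135, -0.0018, 0.0202]
8 rows of [-0.0061, 0.0008, 0.0143, -0.0278, -0.0, -0.0]
```

>>> send_rows([
  [[-0.0337,-0.0203,-0.0065,-0.0135,-0.0018,0.0202],[-0.0337,-0.0203,-0.0065,-0.0135,-0.0018,0.0202],[-0.0337,-0.0203,-0.0065,-0.0135,-0.0018,0.0202],[-0.0337,-0.0203,-0.0065,-0.0135,-0.0018,0.0202],[-0.0337,-0.0203,-0.0065,-0.0135,-0.0018,0.0202],[-0.0337,-0.0203,-0.0065,-0.0135,-0.0018,0.0202],[-0.0337,-0.0203,-0.0065,-0.0135,-0.0018,0.0202],[-0.0337,-0.0203,-0.0065,-0.0135,-0.0018,0.0202],[0,0,0,0,0,0]],
])

```text
time_s: 18.72
position: [499.3, 44.1, 284.8]
eef_rot: [0.052, 0.614, 0.785, 0.066]
contact_force: [0.5, -0.2, -3.4]
width: 31.2
grip_force: 41.1
```

>>> send_rows([
  [[-0.0061,0.0008,0.0143,-0.0278,0,0],[-0.0061,0.0008,0.0143,-0.0278,0,0],[-0.0061,0.0008,0.0143,-0.0278,0,0],[-0.0061,0.0008,0.0143,-0.0278,0,0],[-0.0061,0.0008,0.0143,-0.0278,0,0],[-0.0061,0.0008,0.0143,-0.0278,0,0],[-0.0061,0.0008,0.0143,-0.0278,0,0],[-0.0061,0.0008,0.0143,-0.0278,0,0],[0,0,0,0,0,0],[0,0,0,0,0,0]],
])

```text
time_s: 19.55
position: [543.3, 18.8, 200.5]
eef_rot: [0.155, 0.595, 0.762, 0.202]
contact_force: [-0.7, 0.5, -2.6]
width: 31.0
grip_force: 41.2
```

Run:
```python
from plan import *
C=cur();print(C.round(3),state()['joints'].round(2))
ps=np.degrees(.247); h=np.array([591.6,30.2,121]); R=down(ps,30); zp=-R[:,2]
plan(pose(h+zp*(22+70),R),vmm=2,vdeg=.5)
```

```text
[[-2.44000e-01  8.44000e-01  4.77000e-01  5.43273e+02]
 [ 9.70000e-01  2.11000e-01  1.23000e-01  1.88020e+01]
 [ 3.00000e-03  4.93000e-01 -8.70000e-01  2.00504e+02]
 [ 0.00000e+00  0.00000e+00  0.00000e+00  1.00000e+00]] [-0.07  0.25  2.15  0.58  0.29 -0.83]
2 rows of [-0.0005, 0.002, 0.001, -0.0027, -0.0008, -0.0006]
```

>>> send_rows([
  [[-0.0005,0.002,0.001,-0.0027,-0.0008,-0.0006],[-0.0005,0.002,0.001,-0.0027,-0.0008,-0.0006],[0,0,0,0,0,0],[0,0,0,0,0,0],[0,0,0,0,0,0]],
])

```text
time_s: 19.97
position: [549.3, 19.0, 204.0]
eef_rot: [0.162, 0.592, 0.762, 0.206]
contact_force: [-0.6, -0.2, -2.4]
width: 30.9
grip_force: 41.2
```

```bash
python3 -c "
from ov import *
ov('w7',16,dp=2,h=(591.6,30.2,121))"
```

```text
nose in plate [ 4.2 -0.6 21.8] force [-1.   0.5 -3. ] tilt 0.58 [-0.07  0.25  2.15  0.6   0.28 -0.86] 20.0167
```

View pics/w7v.png

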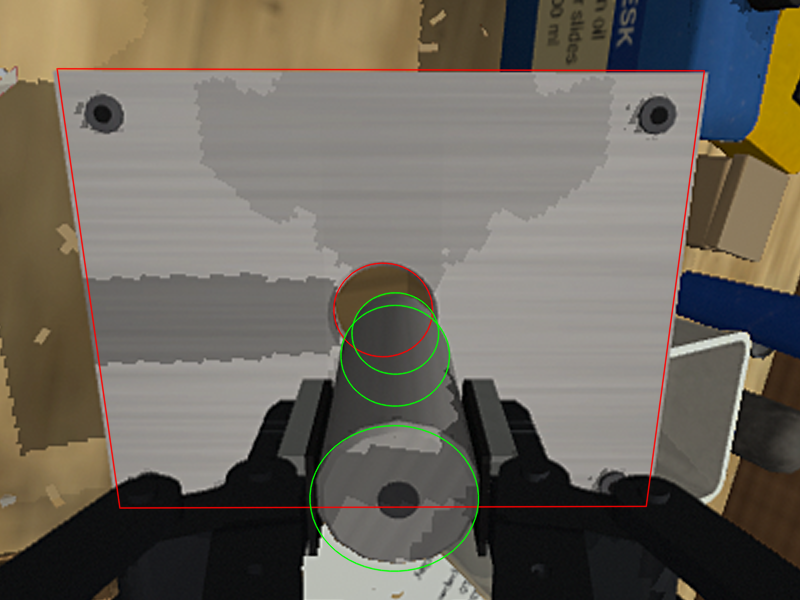

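The model's hole outline matches the real one. The pin is 4.2 mm too far up-slope and the pin itself sits about +0.5 mm in the jaws, so I'll correct before inserting.

```bash
cat > tgt.py <<'E'
from plan import *
import sys
ps=np.degrees(.247); h=np.array([591.6,30.2,121]); R=down(ps,30); zp=-R[:,2]
def tgt(d,**k):
    C=cur(); e=R.T@(C[:3,3]-(h-.4*R[:,1])); print('tool-frame err x,y',e[:2].round(2),'nose(70)',(-e[2]-70).round(2),'rot',np.degrees(Ro.from_matrix(R.T@C[:3,:3]).as_rotvec()).round(2),'F tool',(R.T@state()['contact_force']).round(1))
    plan(pose(h-.4*R[:,1]+zp*(d+70),R),**k)
if __name__=='__main__': tgt(float(sys.argv[1]),vmm=1.5,vdeg=.3)
E
python3 tgt.py 18
```

```text
tool-frame err x,y [-0.5   3.91] nose(70) 23.72 rot [-0.42 -0.1  -0.14] F tool [ 0.8 -2.2  2.2]
5 rows of [0.0001, -0.001, 0.0014, 0.0009, 0.0002, 0.0003]
```

>>> send_rows([
  [[0.0001,-0.001,0.0014,0.0009,0.0002,0.0003],[0.0001,-0.001,0.0014,0.0009,0.0002,0.0003],[0.0001,-0.001,0.0014,0.0009,0.0002,0.0003],[0.0001,-0.001,0.0014,0.0009,0.0002,0.0003],[0.0001,-0.001,0.0014,0.0009,0.0002,0.0003],[0,0,0,0,0,0],[0,0,0,0,0,0],[0,0,0,0,0,0]],
])

```text
time_s: 20.68
position: [548.4, 19.0, 196.6]
eef_rot: [0.159, 0.594, 0.762, 0.204]
contact_force: [0.5, -0.7, -2.8]
width: 31.0
grip_force: 41.2
```

```bash
python3 tgt.py 5; python3 tgt.py 5
```

```text
tool-frame err x,y [-0.26 -0.39] nose(70) 17.8 rot [ 0.01 -0.01  0.02] F tool [-0.8 -1.1  2.6]
9 rows of [0.0, 0.0001, 0.0018, -0.0, 0.0, -0.0]
tool-frame err x,y [-0.26 -0.39] nose(70) 17.8 rot [ 0.01 -0.01  0.02] F tool [-0.8 -1.1  2.6]
9 rows of [0.0, 0.0001, 0.0018, -0.0, 0.0, -0.0]
```

Aligned. Inserting to about 12 mm past the mouth, watching the force.

>>> send_rows([
  [[0.0003,0.0004,0.004,0,0,0],[0,0,0.004,0,0,0],[0,0,0.004,0,0,0],[0,0,0.004,0,0,0],[0,0,0.004,0,0,0],[0,0,0.004,0,0,0],[0,0,0.004,0,0,0],[0,0,0,0,0,0],[0,0,0,0,0,0]],
])

```text
time_s: 21.43
position: [559.5, 22.1, 177.1]
eef_rot: [0.159, 0.594, 0.762, 0.204]
contact_force: [0.2, 0.4, -2.8]
width: 31.0
grip_force: 41.2
```

>>> send_rows([
  [[0,0,0.002,0,0,0],[0,0,0.002,0,0,0],[0,0,0.002,0,0,0],[0,0,0.002,0,0,0],[0,0,0,0,0,0],[0,0,0,0,0,0],[0,0,0,0,0,0]],
])

```text
time_s: 22.02
position: [562.6, 22.9, 171.9]
eef_rot: [0.159, 0.594, 0.762, 0.204]
contact_force: [0.2, -1.0, -3.8]
width: 31.3
grip_force: 41.2
```

```bash
python3 tgt.py -20
```

```text
tool-frame err x,y [ 0.   -0.05] nose(70) -10.98 rot [ 0.01 -0.01  0.01] F tool [-1.  -2.   3.2]
7 rows of [-0.0, 0.0, 0.0016, -0.0, 0.0, -0.0]
```

>>> send_rows([
  [[0,0,0.0015,0,0,0],[0,0,0.0015,0,0,0],[0,0,0.0015,0,0,0],[0,0,0.0015,0,0,0],[0,0,0.0015,0,0,0],[0,0,0,0,0,0],[0,0,0,0,0,0]],
])

```text
time_s: 22.6
position: [565.5, 23.7, 166.5]
eef_rot: [0.159, 0.594, 0.762, 0.204]
contact_force: [-0.1, 1.1, -3.0]
width: 30.7
grip_force: 41.2
```

>>> send_rows([
  [[0,0,0.0015,0,0,0],[0,0,0.0015,0,0,0],[0,0,0.0015,0,0,0],[0,0,0.0015,0,0,0],[0,0,0.0015,0,0,0],[0,0,0,0,0,0],[0,0,0,0,0,0]],
])

```text
time_s: 23.18
position: [568.4, 24.4, 161.4]
eef_rot: [0.159, 0.594, 0.762, 0.204]
contact_force: [0.5, 0.5, -3.5]
width: 30.9
grip_force: 41.2
```

```bash
python3 tgt.py -30
```

```text
tool-frame err x,y [ 0.02 -0.13] nose(70) -23.06 rot [ 0.02 -0.    0.01] F tool [ 0.4 -1.2  3.3]
5 rows of [-0.0, 0.0, 0.0017, -0.0, 0.0, -0.0]
```

The body passes freely. I'll go 12 mm deeper, then release.

>>> send_rows([
  [[0,0,0.003,0,0,0],[0,0,0.003,0,0,0],[0,0,0.003,0,0,0],[0,0,0.003,0,0,0],[0,0,0.003,0,0,0],[0,0,0,0,0,0],[0,0,0,0,0,0],[0,0,0,0,0,0]],
])

```text
time_s: 23.85
position: [574.2, 25.8, 151.1]
eef_rot: [0.159, 0.594, 0.762, 0.204]
contact_force: [-0.2, -0.7, -3.3]
width: 31.0
grip_force: 41.2
```

>>> send_rows([
  [[0,0,0,0,0,0],[0,0,0,0,0,0],[0,0,0,0,0,0],[0,0,0,0,0,0],[0,0,0,0,0,0],[0,0,0,0,0,0],[0,0,0,0,0,0],[0,0,0,0,0,0],[0,0,0,0,0,0],[0,0,0,0,0,0]],
], gripper=1)

```text
time_s: 24.68
position: [574.2, 25.8, 151.1]
eef_rot: [0.159, 0.594, 0.762, 0.204]
contact_force: [-0.3, -0.2, 0.4]
width: 85.5
grip_force: 0.0
```

Run:
```python
from tgt import *
tgt(30)
w=shot('wrist','w8'); C=cur()
for d in (-20,0,20,40,70): 
    u=proj(w,C[:3,3]+d*C[:3,2])[0]; print(d,u.round(),w['color'][int(u[1]),int(u[0])] if u[1]<420 else '')
cv2.imwrite('pics/w8v.png',w['color'][:,:,::-1])
b=w['color'].astype(int); m=(b[:,:,0]-b[:,:,2]>25); print('hole-brown px',m[120:300,200:360].sum(), np.argwhere(m[120:300,200:360]).mean(0)+[120,200])
```

```text
tool-frame err x,y [-0.02 -0.06] nose(70) -34.98 rot [ 0.01 -0.01  0.01] F tool [-0.2 -0.1 -0.5]
2 rows of [0.0, 0.0, -0.0406, -0.0, 0.0, -0.0001]
-20 [277. 318.] [137 133 130]
0 [277. 290.] [116 113 110]
20 [277. 269.] [56 45 27]
40 [277. 252.] [70 56 34]
70 [277. 233.] [48 47 46]
hole-brown px 2100 [256.54428571 275.4352381 ]
```

The pin dropped, and the dark hole is visible. Retracting and checking.

>>> send_rows([
  [[0,0,-0.01,0,0,0],[0,0,-0.02,0,0,0],[0,0,-0.03,0,0,0],[0,0,-0.03,0,0,0],[0,0,-0.04,0,0,0],[0,0,-0.04,0,0,0],[0,-0.03,-0.04,0,0,0],[0,-0.04,-0.02,0,0,0],[0,0,0,0,0,0],[0,0,0,0,0,0]],
])

```text
time_s: 25.57
position: [436.7, -8.8, 282.8]
eef_rot: [0.16, 0.594, 0.761, 0.204]
contact_force: [0.1, 0.7, -0.2]
width: 85.4
grip_force: 0.0
```

Run:
```python
from tgt import *
t=shot('top','t9'); s=shot('scene','s9'); w=shot('wrist','w9')
t0=np.load('pics/top0.npz')
X=np.array(R[:,1]);Y=R[:,0]
for n,c in (('top',t),('scene',s),('wrist',w)):
    u=proj(c,h)[0]; print(n,u.round(),c['color'][int(u[1])-8:int(u[1])+9:4,int(u[0])-8:int(u[0])+9:4].mean(2).round().astype(int).tolist())
d=np.abs(t['color'].astype(int)-t0['color']).max(2)
for n,(u,v) in dict(tin=(215,140),jar=(331,137),driver=(262,286),yel=(124,243),turq=(124,203),a=(159,215),b=(161,253),trayb=None or (388,243)).items(): print(n,d[v-8:v+9,u-8:u+9].mean().round(1))
print(state()['position'],state()['contact_force'].round(1),state()['time_s'])
```

```text
top [271. 194.] [[189, 186, 187, 186, 188], [191, 83, 61, 90, 191], [184, 83, 90, 93, 120], [185, 84, 93, 88, 191], [188, 189, 186, 204, 188]]
scene [273. 206.] [[215, 214, 213, 214, 214], [214, 156, 114, 126, 211], [202, 115, 118, 109, 189], [212, 121, 117, 111, 211], [214, 205, 194, 211, 216]]
wrist [329. 183.] [[56, 58, 57, 57, 55], [53, 54, 56, 56, 57], [50, 52, 52, 52, 55], [63, 39, 45, 48, 52], [63, 48, 51, 53, 47]]
tin 3.7
jar 2.3
driver 25.7
yel 6.6
turq 3.1
a 71.2
b 78.1
trayb 65.9
[438.98753289  -8.57035259 282.79465467] [-0.4 -0.4 -0.3] 25.7167
```

Run:
```python
from shot import *
for f in ('scene0','s9'):
    i=np.load(f'pics/{f}.npz')['color'].astype(int)[270:325,185:265]; m=(i[:,:,0]>150)&(i[:,:,2]<70)
    print(f,m.sum(),np.argwhere(m).mean(0).round(1))
i=np.load('pics/s9.npz')['color'].astype(int)
print(job_done())
```

```text
scene0 293 [16.4 24. ]
s9 300 [17.5 22.7]
the job is handed in; nothing more can be done
None
```

The job is handed in with no verdict returned: the oversize pin (pin_b) was tried to its shoulder at about 10 N and now stands in the tray, the fitting pin (pin_a) dropped through the lid into the box, and the tin, jar and screwdriver appear unmoved in the final pictures.

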